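# Free a wire dispenser for a reel change: reel off, brake three clicks out and held

## Task

Get the wire dispenser ready for its next reel: lift the orange reel of wire up off the upright spindle and set it down flat in the shallow grey tray, without dropping it. Then take the brake lever by its red knob and swing it away from the spindle by exactly three clicks from its rest, never on to a fourth; it springs back when let go, so finish while still holding it there, still, at the third click. Leave everything else where it is.

Things in the scene. Friction and masses are not known exactly. Their poses are not given: they have to be found in the camera images.
- stand: Wire dispenser: fixed grey base plate 160 (x) x 250 (y) x 24 mm high, yaw within 0.3 rad. Origin: centre of its underside; z up. In its frame the spindle stands at (0, +75) mm and the lever's pivot at (0, -55) mm. The reel sits on a round steel seat 52 mm across (top 31 mm above the bench); the click mechanism by the pivot is under 56 mm high.
- spindle_top (a point): Top of the fixed upright steel spindle, 11 mm thick, on the seat: 96.5 mm above the work surface.
- reel: The orange reel of wire to remove: rigid, two black flanges 60 mm across and 5 mm thick, orange winding 57 mm across, 40 mm high in all, bore 18 mm, 100 to 210 g. Origin: centre of its lower face; z its axis. Starts upright on the spindle, lower face 31 mm above the bench; must rise 66 mm to come clear. Grip across its diameter from above.
- tray: The shallow grey tray, fixed, 150 x 150 mm outside, 20 mm high, walls and floor 4 mm thick, empty. Origin: centre of its underside.
- tray_in (a point): Centre of the upper face of the tray's floor, on which the reel must stand.
- pivot (a point): A point on the vertical axis of the brake lever, 46 mm above the work surface. The lever turns about the vertical line through it.
- brake_knob: Red knob on the free end of the brake lever: upright cylinder 18 mm across, 45 mm high, free to spin on the lever, 100 mm from the pivot axis. Origin: centre of its lower face, 53 mm above the bench; top at 98 mm. The flat steel lever lies just below it (46 to 53 mm). Pinch it from above. At rest it lies from the pivot in the stand's -x direction.
- brake (a joint): Lever angle, rad: 0 at rest, growing counter-clockwise from above (knob away from the spindle), stop at 1.1. Notches, one a click, every 0.22: 0.22, 0.44, 0.66 (third), 0.88. A spring pulls it back with 9 N at the knob at rest, 11 N at the third notch. On leaving each notch the push climbs to 14-18 N, then drops at once by 4-6 N and it runs on to the next. Let go, it returns to rest.
- spare_reel: Leave alone: a reel like the orange one but with blue wire and grey flanges (60 mm across, 40 mm high), standing behind the dispenser. Origin: centre of its lower face.
- metal_case: Leave alone: closed bare-metal case 60 x 110 x 32 mm lying behind the tray. Origin: centre of its underside.
- screwdriver: Leave alone: screwdriver 170 mm long with a yellow handle, lying on the robot's side of the tray. Origin: middle of its underside.
- pliers: Leave alone: pliers with red handles, about 145 mm long and 14 mm high, lying on the robot's side of the dispenser. Origin: at the joint of the jaws, on the bench.
- flux_jar: Leave alone: small amber jar with a white cap, 48 mm across, 55 mm high, standing beyond the dispenser and the tray. Origin: centre of its underside.
Things that resemble listed ones, but are neither listed nor needed, are in the scene too. What is shaped like the reel but brown is not meant.

How it is judged:
By the outcome, as a careful person would: the job done as asked, in the order asked, and still so for the second after the job is handed in, while the arm keeps its last pose, push and grip.
It also fails if it takes over 64 s, if anything falls off the work surface, if the arm or the gripper's body presses on something with over 40 N, if the wrist force passes 120 N, or if a joint passes its speed limit or range.

## Robot

A 7-joint arm with a two-finger parallel gripper is mounted at the origin on the work surface. World frame = base frame: x ahead of the robot, y to its left, z up, the work surface at z = 0. Lengths are in m, angles in degrees, forces in N, time in s.
With the tool pointing down it reaches from about 0.425 to 0.875 m from the base axis. Payload 4.7 kg.
Tool frame: the origin (TCP) lies on the front face of the gripper's body, between the roots of the fingers; the fingertips stand 70 mm ahead of it and the grasp point (between the pads) lies 51 mm ahead of it; z points along the fingers, y is the direction in which the jaws open and shut (so a half turn about z gives the same grasp; the last joint's range is limited). The gripper opens to 87 mm and grips with 3 to 60 N. Pads are 19 mm wide; open, the fingers measure 117 mm over their backs; the gripper's body (75 mm by 190 mm) begins 51 mm behind the grasp point.
Start: joints at [-72.072, 18.392, -4.016, 83.108, 1.295, 78.541, -3.26], TCP at [0.191, 0.621, 0.292] pointing down, gripper open.
Joint ranges: [-163.93, 163.93], [-17.29, 119.83], [-79.2, 71.16], [3.27, 140.29], [-89.18, 269.18], [5.43, 117.66], [-154.24, 154.24]. Speed limits (degrees/s): [147.25, 147.25, 180, 180, 180, 180, 180].

## Interface

Orientations are given as [roll, pitch, yaw] about the fixed x, y, z axes, in that order (R = Rz(yaw) Ry(pitch) Rx(roll)).
In Python, from cell import env gives the robot as it stands.
- The arm moves only by the tool drive_tool, never from a script. Its argument "commands" is a list of rows, each a list of 7 numbers: the shift along the tool's x, y, z in cm, then the turn, a rotation vector about the tool's x, y, z in degrees, then the opening, from 0 (shut) to 1 (fully open). In form: [[tx, ty, tz, rx, ry, rz, hand], ...]. A call has 1 to 20 rows; each row shifts and turns the commanded pose from where the row before left it, along the tool's axes as they then stand; what a row does not reach is not made up. A row lasts 1/12 s, in which the tool goes at most 41.7 mm and 7.16 degrees, less where a joint would pass 70% of its speed; a pose out of reach is approached as far as the arm can. A call is refused whole if a number of a shift passes 4.17 or a number of a turn 7.16, either way. A call with a gripper value outside its range is refused whole. The fingers move at their own pace and stop on an object; "force" is the grip in N (left out, the last holds). Time passes only in rows, so rows that do not move let the fingers close. It gives the time, the measured TCP pose, the force and the opening at its end, in the units of the state.
- env.get_obs(): the state, without advancing time (a new reading comes with each control period).
- env.read_camera(name): name is "scene" or "top" or "wrist"; returns a dict with "img" (480x640x3 uint8, blue, green, red), "mtx" (3x3 intrinsics, pixels), "pose" (4x4, takes a point from camera to world coordinates). Camera axes: x right, y down, z forward; pixel columns grow to the right and rows downward; lengths in m; the calibration is good to about 2 mm. A picture is of the moment at which its call begins. There is no depth.
- env.sign_off(): hands the job in, once; it reports no verdict.
The state is a dict: "time_s": time; "qpos": joint angles; "joint_velocities": joint speeds; "effort": joint torques, N m; "tool_pos": TCP position; "tool_rot": TCP orientation; "force": force on the tool from outside, world axes, zero at the start; "wrist_torque": the same for the moment, N m; "grip_width": finger opening in m.
Only numpy, scipy, OpenCV 4.12 (cv2) and the standard library are available. Lean on these libraries where they do the work, as an engineer would, in place of code of your own. Each camera call takes 0.05 s, during which the arm holds its last target.

## Working session

There is one attempt and no reset: what is moved stays moved. The work goes in short steps, Python scripts to look and compute and a tool call to move; the robot and the scene stay as the last step left them, time stands still between calls to the robot, and variables do not carry over. Pictures are saved under pics/ and viewed, and the job is handed in when it is done.

Besides the shell and the picture viewer there is one more tool, called after "Call:" in YAML: its name, and indented under it one key for each argument. drive_tool: Moves the arm, as the interface text tells. Its arguments: {"type":"object","properties":{"commands":{"type":"array"},"force":{"type":"number"}},"required":["commands"]}

```bash
ls; mkdir -p pics; python3 - <<'E'
from cell import env
import cv2,numpy as np
np.set_printoptions(precision=4,suppress=True)
print(env.get_obs())
for n in("scene","top","wrist"):
    r=env.read_camera(n); cv2.imwrite(f"pics/{n}0.png",r["img"]); print(n,r["mtx"],r["pose"])
E
```

```text
pics
{'time_s': 0.0, 'qpos': array([-72.0722,  18.4397,  -4.0173,  83.1756,   1.2956,  78.5406,
        -3.2603]), 'joint_velocities': array([-0.0407, -0.0581, -0.1591,  0.0239, -0.0087, -0.0354, -0.0835]), 'effort': array([ -0.0002, -49.1287,  -0.4039, -31.2529,  -0.0638,   0.044 ,
         0.0002]), 'tool_pos': array([0.1912, 0.6208, 0.2911]), 'tool_rot': array([-179.8894,    0.0058,  162.8834]), 'force': array([ 0.6709, -0.7239,  0.0706]), 'wrist_torque': array([-0.051 ,  0.0225,  0.0356]), 'grip_width': 0.08665027521136323}
scene [[555.3315   0.     314.0667]
 [  0.     555.3315 250.6142]
 [  0.       0.       1.    ]] [[-0.6724  0.5159 -0.5308  1.1101]
 [ 0.7399  0.4877 -0.4633  0.5001]
 [ 0.0199 -0.7043 -0.7096  0.7919]
 [ 0.      0.      0.      1.    ]]
top [[546.9684   0.     317.8571]
 [  0.     546.9684 238.6409]
 [  0.       0.       1.    ]] [[-0.0293 -0.9966  0.0776  0.535 ]
 [-0.9992  0.0313  0.0252  0.0405]
 [-0.0276 -0.0768 -0.9967  1.1105]
 [ 0.      0.      0.      1.    ]]
wrist [[387.4665   0.     318.1542]
 [  0.     387.4665 237.4134]
 [  0.       0.       1.    ]] [[ 0.2948  0.9145  0.2772  0.1147]
 [ 0.9556 -0.2817 -0.0869  0.6439]
 [-0.0014  0.2905 -0.9569  0.3843]
 [ 0.      0.      0.      1.    ]]
```

View pics/scene0.png

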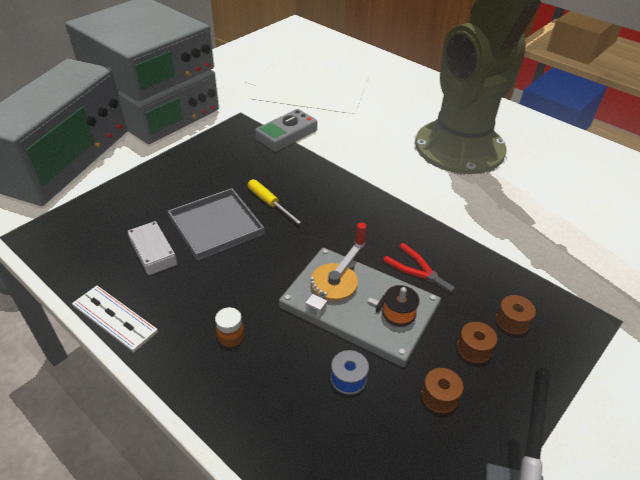

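View pics/top0.png

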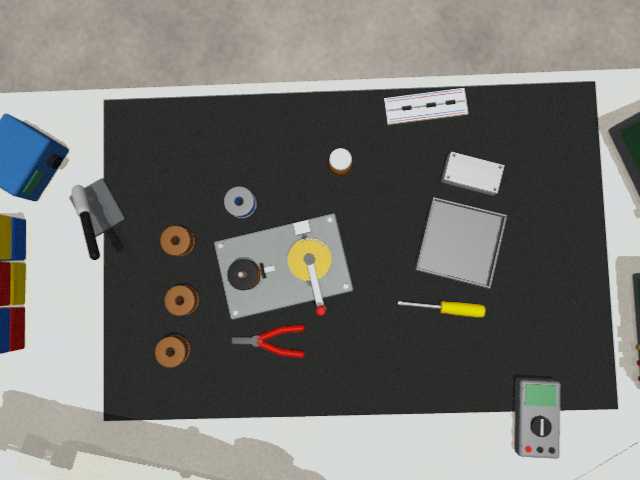

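View pics/wrist0.png

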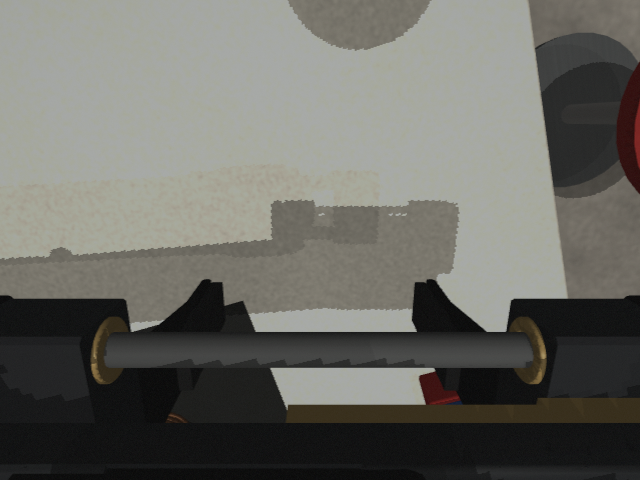

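```bash
cat > h.py <<'E'
import cv2,numpy as np
from cell import env
np.set_printoptions(precision=4,suppress=True)
def cast(r,uv,z):
    d=r["pose"][:3,:3]@np.linalg.inv(r["mtx"])@np.array([uv[0],uv[1],1.]); o=r["pose"][:3,3]
    return o+d*(z-o[2])/d[2]
def proj(r,p):
    c=r["pose"][:3,:3].T@(np.array(p)-r["pose"][:3,3]); q=r["mtx"]@c; return q[:2]/q[2]
def tri(r1,u1,r2,u2):
    P=[r["mtx"]@np.linalg.inv(r["pose"])[:3] for r in(r1,r2)]
    X=cv2.triangulatePoints(P[0],P[1],np.array(u1,float).reshape(2,1),np.array(u2,float).reshape(2,1)); return (X[:3]/X[3]).ravel()
def blobs(m,amin=30):
    n,l,s,c=cv2.connectedComponentsWithStats(m.astype(np.uint8)); return [(s[i].tolist(),c[i].round(1).tolist()) for i in range(1,n) if s[i,4]>=amin]
E
python3 - <<'E'
from h import *
s=env.read_camera("scene");t=env.read_camera("top")
a=cv2.resize(s["img"][210:370,260:460],(800,640),interpolation=cv2.INTER_CUBIC)[:600]
b=cv2.resize(t["img"][200:330,200:365],None,fx=4.6,fy=4.6,interpolation=cv2.INTER_CUBIC)
cv2.imwrite("pics/s1.png",a);cv2.imwrite("pics/t1.png",b)
for r,n in((s,"scene"),(t,"top")):
    hsv=cv2.cvtColor(r["img"],cv2.COLOR_BGR2HSV);H,S,V=cv2.split(hsv)
    print(n,"red",blobs(((H<5)|(H>174))&(S>150)&(V>80)))
    print(n,"gray",[x for x in blobs((S<40)&(V>90)&(V<215),800)])
    print(n,"orange",blobs((H>=5)&(H<30)&(S>130)&(V>80),60))
E
```

```text
scene red [([531, 2, 25, 32, 389], [543.2, 15.8]), ([619, 27, 21, 16, 208], [629.7, 34.1]), ([515, 57, 23, 33, 431], [525.8, 72.8]), ([596, 87, 44, 46, 1230], [620.5, 108.0]), ([356, 222, 10, 23, 176], [360.4, 232.7]), ([383, 243, 50, 36, 606], [410.1, 263.0])]
scene gray [([0, 0, 220, 237, 18497], [81.4, 64.8]), ([540, 0, 100, 31, 1637], [604.8, 10.0]), ([213, 97, 427, 383, 9762], [515.1, 246.4]), ([168, 188, 96, 66, 3033], [214.6, 222.8]), ([128, 221, 48, 54, 1575], [152.0, 247.1]), ([279, 244, 162, 117, 6651], [361.6, 304.3]), ([0, 257, 216, 223, 21558], [73.7, 412.1]), ([331, 350, 38, 32, 848], [349.7, 365.7])]
scene orange [([345, 0, 130, 52, 3404], [413.8, 14.8]), ([558, 11, 35, 22, 241], [575.5, 20.6]), ([589, 18, 27, 18, 97], [600.6, 25.5]), ([247, 179, 32, 28, 388], [261.9, 191.7]), ([312, 263, 45, 37, 1007], [335.1, 282.0]), ([501, 295, 35, 27, 653], [517.8, 307.9]), ([383, 303, 33, 21, 335], [398.0, 315.1]), ([216, 323, 27, 17, 185], [229.8, 333.9]), ([461, 322, 37, 29, 735], [478.8, 335.7]), ([425, 368, 39, 33, 920], [443.6, 384.1])]
top red [([0, 262, 10, 44, 419], [4.4, 283.4]), ([316, 306, 10, 10, 80], [320.2, 310.6]), ([10, 308, 15, 43, 579], [16.9, 328.3]), ([257, 325, 48, 33, 684], [280.8, 340.8])]
top gray [([0, 0, 640, 94, 52287], [303.4, 40.7]), ([0, 81, 640, 399, 21469], [229.4, 389.6]), ([443, 152, 62, 43, 1790], [473.3, 173.0]), ([416, 197, 91, 91, 5537], [460.2, 242.4]), ([214, 213, 139, 106, 7499], [281.9, 267.0]), ([615, 256, 25, 134, 2307], [627.3, 315.5])]
top orange [([329, 162, 23, 12, 75], [339.8, 169.6]), ([0, 215, 11, 44, 471], [4.9, 236.9]), ([160, 226, 35, 30, 724], [175.9, 240.6]), ([288, 238, 43, 43, 1150], [308.6, 258.3]), ([9, 262, 16, 43, 625], [16.9, 283.2]), ([164, 285, 35, 31, 735], [180.3, 300.3]), ([440, 301, 46, 17, 455], [462.9, 308.9]), ([155, 336, 36, 32, 748], [170.9, 351.6])]
```

View pics/s1.png

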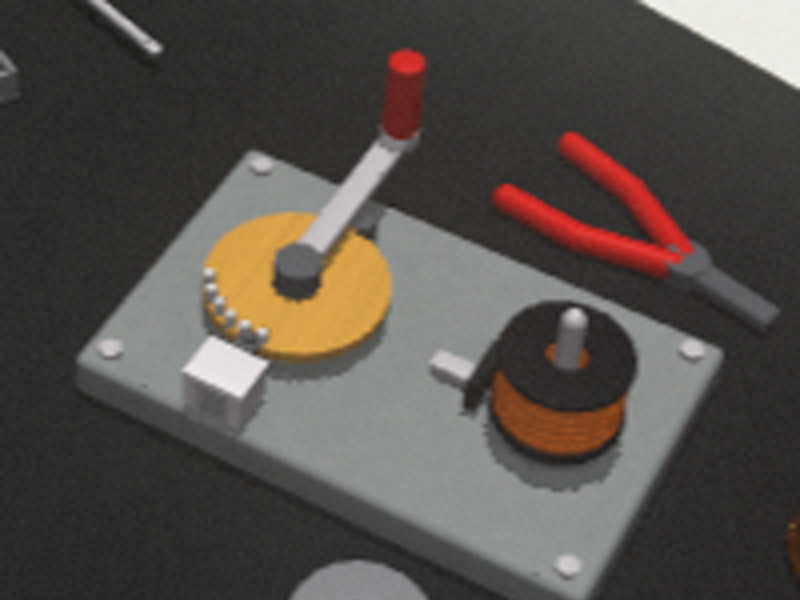

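View pics/t1.png

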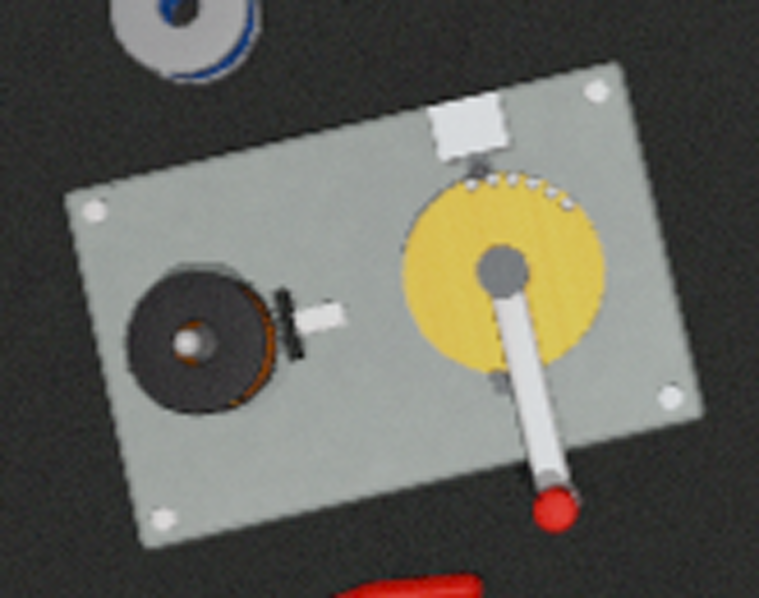

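```bash
python3 - <<'E'
from h import *
s=env.read_camera("scene");t=env.read_camera("top")
def poly(r,x,y,w,h,z):
    hsv=cv2.cvtColor(r["img"],cv2.COLOR_BGR2HSV)
    m=np.zeros((480,640),np.uint8); V=hsv[...,2]; m[y:y+h,x:x+w]=(V[y:y+h,x:x+w]>75)*255
    m=cv2.morphologyEx(m,cv2.MORPH_CLOSE,np.ones((3,3)))
    m=cv2.morphologyEx(m,cv2.MORPH_OPEN,np.ones((15,15)))
    c=max(cv2.findContours(m,cv2.RETR_EXTERNAL,cv2.CHAIN_APPROX_NONE)[0],key=cv2.contourArea)[:,0]
    W=np.array([cast(r,p,z)[:2] for p in cv2.convexHull(c)[:,0]])*1000
    (cx,cy),(w,h),a=cv2.minAreaRect(W.astype(np.float32)); print("rect",cx,cy,w,h,a,cv2.boxPoints(((cx,cy),(w,h),a)).round(0).tolist())
print("stand top");poly(t,205,205,155,120,0.024)
print("tray top");poly(t,410,192,102,102,0.020)
# screw triangulation (crop coords -> px): 
S=[(260,163),(110,348),(692,350),(568,566)];T=[(671,397),(597,92),(164,519),(95,211)]
for a,b in zip(S,T):
    ps=(260+a[0]/4-.4,210+a[1]/4-.4);pt=(200+b[0]/4.6-.4,200+b[1]/4.6-.4); print("screw",tri(s,ps,t,pt),cast(t,pt,.026),cast(s,ps,.026))
def sub(n,a):return (260+a[0]/4-.4,210+a[1]/4-.4) if n=="s" else (200+a[0]/4.6-.4,200+a[1]/4.6-.4)
for n,a,b,z in(("spindle",(572,316),(186,343),.0965),("knobtop",(407,63),(555,510),.098),("hub",(298,262),(502,270),.055),("pad",(480,370),(284,300),.05)):
    ps,pt=sub("s",a),sub("t",b);print(n,ps,pt,tri(s,ps,t,pt),cast(t,pt,z),cast(s,ps,z))
E
```

```text
stand top
rect 565.7615966796875 138.89797973632812 163.67137145996094 250.12857055664062 11.684988975524902 [[460.0, 245.0], [511.0, -0.0], [671.0, 33.0], [621.0, 278.0]]
tray top
rect 604.12548828125 -216.20668029785156 151.3340606689453 151.25904846191406 74.13983917236328 [[511.0, -268.0], [656.0, -310.0], [698.0, -164.0], [552.0, -123.0]]
screw [0.5243 0.0161 0.0284] [0.5242 0.0162 0.026 ] [0.5226 0.0145 0.026 ]
screw [0.6568 0.0437 0.0268] [0.6568 0.0438 0.026 ] [0.6565 0.0431 0.026 ]
screw [0.4784 0.2353 0.0268] [0.4783 0.2355 0.026 ] [0.4777 0.235  0.026 ]
screw [0.6118 0.2631 0.0271] [0.6119 0.2633 0.026 ] [0.611  0.2628 0.026 ]
spindle (402.6, 288.6) (240.03478260869565, 274.1652173913044) [0.5528 0.2124 0.0947] [0.5523 0.2127 0.0965] [0.5547 0.2126 0.0965]
knobtop (361.35, 225.35) (320.2521739130435, 310.46956521739133) [0.4812 0.0656 0.0968] [0.4813 0.0656 0.098 ] [0.4823 0.0664 0.098 ]
hub (334.1, 275.1) (308.7304347826087, 258.2956521739131) [0.5796 0.0861 0.0542] [0.5797 0.0859 0.055 ] [0.58   0.0867 0.055 ]
pad (379.6, 302.1) (261.33913043478265, 264.81739130434784) [0.5692 0.1802 0.0474] [0.57   0.1787 0.05  ] [0.5701 0.1825 0.05  ]
```

Candidates for "the reel":
- Orange wire with black flanges on the spindle: scene (401,303), top (243,274).
- Brown reels: scene (517,314), (478,342), (442,390). Excluded by colour.
- Blue spare: scene (350,371). Excluded.
- Yellow click disc: scene (335,282). Not a reel.

I choose the one on the spindle. The crop confirms black flanges, an orange winding and the steel spindle through the bore.

The red objects are the knob at scene (360,233) and the plier handles at (410,263). The knob is the upright cylinder on the lever.

The measurements agree with the description. The stand yaw is 11.8°, the spindle is at (0.5525,0.213), the pivot at (0.579,0.086), the knob at (0.481,0.0655) and the tray at (0.604,-0.216).

There is a brake pad on the reel's stand -y side, so I will grip along stand x.

Call:
drive_tool:
  commands:
    - [-2.33,-1.42,0.2,0,0,0,1]
    - [-2.33,-1.42,0.2,0,0,0,1]
    - [-2.33,-1.42,0.2,0,0,0,1]
    - [-2.33,-1.42,0.2,0,0,0,1]
    - [-2.33,-1.42,0.2,0,0,0,1]
    - [-2.33,-1.42,0.2,0,0,0,1]
    - [-2.33,-1.42,0.2,0,0,0,1]
    - [-2.33,-1.42,0.2,0,0,0,1]
    - [-2.33,-1.42,0.2,0,0,0,1]
    - [-2.33,-1.42,0.2,0,0,0,1]
    - [-2.33,-1.42,0.2,0,0,0,1]
    - [-2.33,-1.42,0.2,0,0,0,1]
    - [-2.33,-1.42,0.2,0,0,0,1]
    - [-2.33,-1.42,0.2,0,0,0,1]
    - [-2.33,-1.42,0.2,0,0,0,1]
    - [-2.33,-1.42,0.2,0,0,0,1]
    - [-2.33,-1.42,0.2,0,0,0,1]
    - [-2.33,-1.42,0.2,0,0,0,1]
    - [-2.33,-1.42,0.2,0,0,0,1]
    - [-2.33,-1.42,0.2,0,0,0,1]

```text
time_s: 2.02
tool_pos: [0.5538, 0.2116, 0.2524]
tool_rot: [180.0, 0.0, 162.9]
force: [0.4, 0.1, 0.6]
grip_width: 0.0871
```

Call:
drive_tool:
  commands:
    - [0,0,0,0,0,6.1,1]
    - [0,0,0,0,0,6.1,1]
    - [0,0,0,0,0,6.1,1]
    - [0,0,0,0,0,6.1,1]
    - [0,0,0,0,0,6.1,1]
    - [0,0,0,0,0,6.1,1]
    - [0,0,0,0,0,6.1,1]
    - [0,0,0,0,0,6.1,1]
    - [0,0,0,0,0,6.1,1]
    - [0,0,0,0,0,6.1,1]
    - [0,0,0,0,0,0,1]
    - [0,0,0,0,0,0,1]
    - [0,0,0,0,0,0,1]

```text
time_s: 3.1
tool_pos: [0.5531, 0.2127, 0.2523]
tool_rot: [180.0, -0.0, 102.0]
force: [-0.2, 0.6, 0.1]
grip_width: 0.0868
```

```bash
python3 - <<'E'
from h import *
w=env.read_camera("wrist");im=w["img"].copy()
for p in((.5525,.213,.0965),(.5531,.2127,.0965)):
    u=proj(w,p);print(u);cv2.circle(im,tuple(int(round(x)) for x in u),4,(0,255,0),1)
cv2.imwrite("pics/w2.png",im)
E
```

```text
[317.9289 242.404 ]
[318.7069 242.9954]
```

View pics/w2.png

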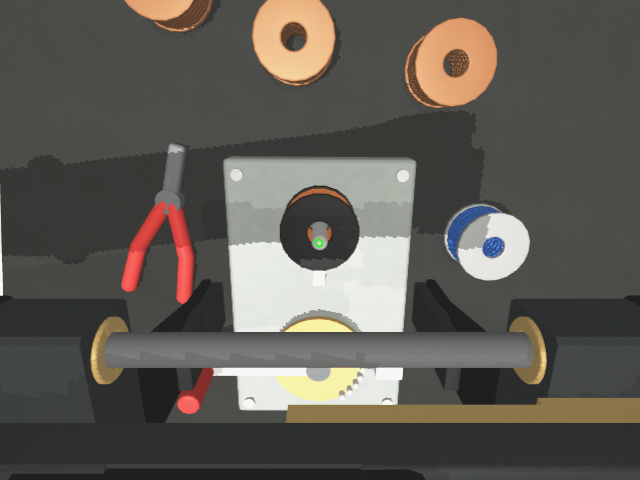

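The wrist view shows the spindle tip at (319,242), exactly where it projects, with the reel between the fingers. Descending.

Call:
drive_tool:
  commands:
    - [0,0,1.2,0,0,0,1]
    - [0,0,1.2,0,0,0,1]
    - [0,0,1.2,0,0,0,1]
    - [0,0,1.2,0,0,0,1]
    - [0,0,1.2,0,0,0,1]
    - [0,0,1.2,0,0,0,1]
    - [0,0,1.2,0,0,0,1]
    - [0,0,1.2,0,0,0,1]
    - [0,0,1.2,0,0,0,1]
    - [0,0,1.2,0,0,0,1]
    - [0,0,0.8,0,0,0,1]
    - [0,0,0.8,0,0,0,1]
    - [0,0,0.6,0,0,0,1]
    - [0,0,0.4,0,0,0,1]
    - [0,0,0.2,0,0,0,1]
    - [0,0,0,0,0,0,1]
    - [0,0,0,0,0,0,1]

```text
time_s: 4.57
tool_pos: [0.5534, 0.2127, 0.1046]
tool_rot: [180.0, -0.0, 101.9]
force: [-0.5, 0.2, 0.8]
grip_width: 0.0869
```

Call:
drive_tool:
  commands:
    - [0,0,0,0,0,0,0.72]
    - [0,0,0,0,0,0,0.72]
    - [0,0,0,0,0,0,0.6]
    - [0,0,0,0,0,0,0.5]
    - [0,0,0,0,0,0,0.5]
    - [0,0,0,0,0,0,0.5]
    - [0,0,0,0,0,0,0.5]
    - [0,0,0,0,0,0,0.5]
    - [0,0,0,0,0,0,0.5]
    - [0,0,0,0,0,0,0.5]
    - [0,0,0,0,0,0,0.5]
    - [0,0,0,0,0,0,0.5]
  force: 30

```text
time_s: 5.57
tool_pos: [0.5533, 0.2127, 0.1044]
tool_rot: [180.0, -0.0, 101.9]
force: [-0.4, -0.5, 2.5]
grip_width: 0.0593
```

Call:
drive_tool:
  commands:
    - [0,0,-0.2,0,0,0,0.5]
    - [0,0,-0.4,0,0,0,0.5]
    - [0,0,-0.6,0,0,0,0.5]
    - [0,0,-0.6,0,0,0,0.5]
    - [0,0,-0.6,0,0,0,0.5]
    - [0,0,-0.6,0,0,0,0.5]
    - [0,0,0,0,0,0,0.5]

```text
time_s: 6.15
tool_pos: [0.5541, 0.213, 0.1362]
tool_rot: [179.8, -0.1, 101.9]
force: [0.5, -0.3, -0.9]
grip_width: 0.0592
```

Call:
drive_tool:
  commands:
    - [0,0,-0.6,0,0,0,0.5]
    - [0,0,-0.6,0,0,0,0.5]
    - [0,0,-0.6,0,0,0,0.5]
    - [0,0,-0.6,0,0,0,0.5]
    - [0,0,-0.6,0,0,0,0.5]
    - [0,0,-0.8,0,0,0,0.5]
    - [0,0,-0.8,0,0,0,0.5]
    - [0,0,-0.8,0,0,0,0.5]
    - [0,0,-0.8,0,0,0,0.5]
    - [0,0,-0.8,0,0,0,0.5]
    - [0,0,-0.8,0,0,0,0.5]
    - [0,0,-0.6,0,0,0,0.5]
    - [0,0,-0.4,0,0,0,0.5]
    - [0,0,0,0,0,0,0.5]
    - [0,0,0,0,0,0,0.5]

```text
time_s: 7.4
tool_pos: [0.5531, 0.2127, 0.2223]
tool_rot: [180.0, -0.0, 101.9]
force: [-0.2, 0.3, -1.0]
grip_width: 0.0594
```

```bash
python3 - <<'E'
from h import *
w=env.read_camera("scene");cv2.imwrite("pics/s3.png",cv2.resize(w["img"][180:370,240:490],None,fx=3,fy=3))
E
```

```text
(no output)
```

View pics/s3.png

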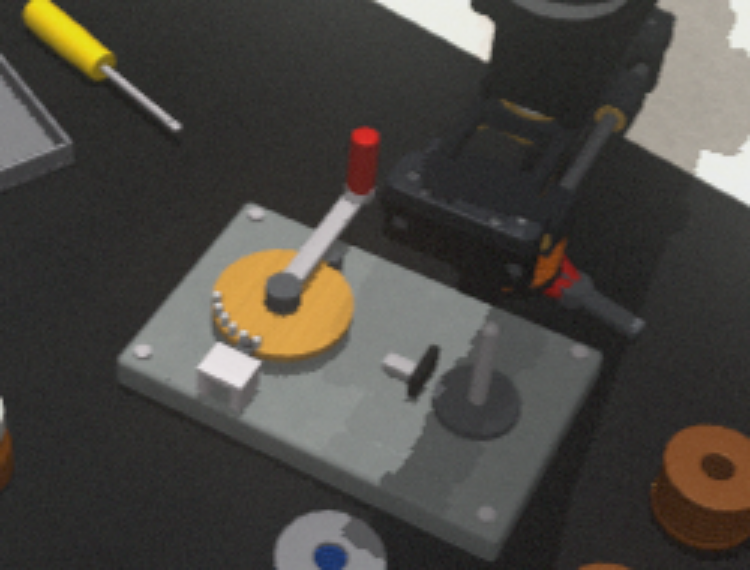

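The reel is clear of the spindle, held level between the fingers at crop (550,265). The spindle is bare and the lever is still at rest. Next I go over the tray.

Call:
drive_tool:
  commands:
    - [-0.8,-0.19,0,0,0,0,0.5]
    - [-1.5,-0.19,0,0,0,0,0.5]
    - [-2.4,-0.19,0,0,0,0,0.5]
    - [-2.4,-0.19,0,0,0,0,0.5]
    - [-2.4,-0.19,0,0,0,0,0.5]
    - [-2.4,-0.19,0,0,0,0,0.5]
    - [-2.4,-0.19,0,0,0,0,0.5]
    - [-2.4,-0.19,0,0,0,0,0.5]
    - [-2.4,-0.19,0,0,0,0,0.5]
    - [-2.4,-0.19,0,0,0,0,0.5]
    - [-2.4,-0.19,0,0,0,0,0.5]
    - [-2.4,-0.19,0,0,0,0,0.5]
    - [-2.4,-0.19,0,0,0,0,0.5]
    - [-2.4,-0.19,0,0,0,0,0.5]
    - [-2.4,-0.19,0,0,0,0,0.5]
    - [-2.4,-0.19,0,0,0,0,0.5]
    - [-2.4,-0.19,0,0,0,0,0.5]
    - [-2.4,-0.19,0,0,0,0,0.5]
    - [-1.5,-0.19,0,0,0,0,0.5]
    - [-0.8,-0.19,0,0,0,0,0.5]

```text
time_s: 9.12
tool_pos: [0.6028, -0.2209, 0.2221]
tool_rot: [-179.9, 0.1, 101.6]
force: [-1.2, -0.5, -1.4]
grip_width: 0.0593
```

Call:
drive_tool:
  commands:
    - [0,0,0.4,0,0,0,0.5]
    - [0,0,0.8,0,0,0,0.5]
    - [0,0,1,0,0,0,0.5]
    - [0,0,1,0,0,0,0.5]
    - [0,0,1,0,0,0,0.5]
    - [0,0,1,0,0,0,0.5]
    - [0,0,1,0,0,0,0.5]
    - [0,0,1,0,0,0,0.5]
    - [0,0,1,0,0,0,0.5]
    - [0,0,1,0,0,0,0.5]
    - [0,0,1,0,0,0,0.5]
    - [0,0,1,0,0,0,0.5]
    - [0,0,0.6,0,0,0,0.5]
    - [0,0,0.4,0,0,0,0.5]
    - [0,0,0.2,0,0,0,0.5]
    - [0,0,0,0,0,0,0.5]
    - [0,0,0,0,0,0,0.5]

```text
time_s: 10.53
tool_pos: [0.6048, -0.2161, 0.0986]
tool_rot: [180.0, 0.0, 101.9]
force: [-0.0, 0.0, 0.5]
grip_width: 0.0594
```

```bash
python3 - <<'E'
from h import *
w=env.read_camera("scene");cv2.imwrite("pics/s4.png",cv2.resize(w["img"][120:290,110:320],None,fx=3.5,fy=3.5))
print(env.get_obs()["tool_pos"],env.get_obs()["force"])
E
```

```text
[ 0.6049 -0.2162  0.0988] [ 0.3943  0.0173 -1.1265]
```

View pics/s4.png

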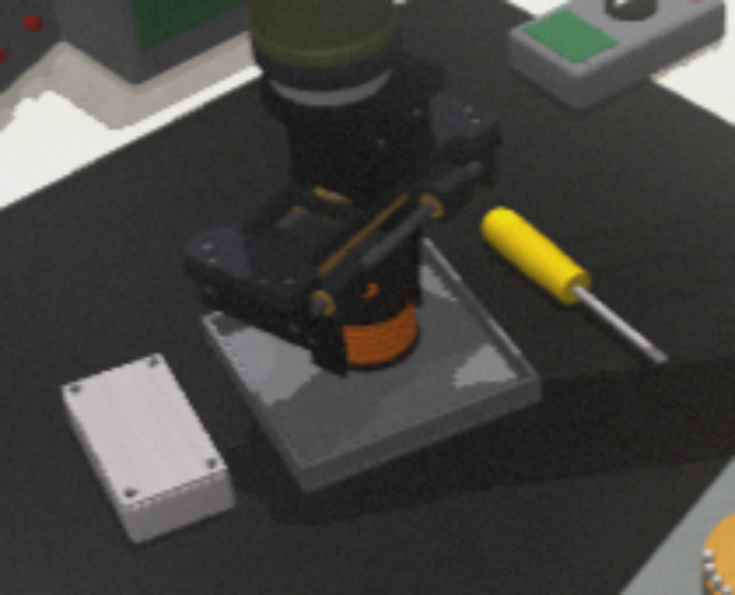

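The reel is held level over the middle of the tray. It needs about 21 mm more, so I lower it gently.

Call:
drive_tool:
  commands:
    - [0,0,0.4,0,0,0,0.5]
    - [0,0,0.4,0,0,0,0.5]
    - [0,0,0.4,0,0,0,0.5]
    - [0,0,0.3,0,0,0,0.5]
    - [0,0,0.2,0,0,0,0.5]
    - [0,0,0.1,0,0,0,0.5]
    - [0,0,0.1,0,0,0,0.5]
    - [0,0,0,0,0,0,0.5]
    - [0,0,0,0,0,0,0.5]

```text
time_s: 11.33
tool_pos: [0.6045, -0.216, 0.0793]
tool_rot: [180.0, 0.0, 101.9]
force: [-0.1, 0.3, -0.6]
grip_width: 0.0589
```

Call:
drive_tool:
  commands:
    - [0,0,0.05,0,0,0,0.5]
    - [0,0,0.05,0,0,0,0.5]
    - [0,0,0.05,0,0,0,0.5]
    - [0,0,0,0,0,0,0.5]
    - [0,0,0,0,0,0,0.5]

```text
time_s: 11.75
tool_pos: [0.6045, -0.216, 0.0778]
tool_rot: [180.0, -0.0, 101.9]
force: [-0.6, -0.7, -1.6]
grip_width: 0.0592
```

Call:
drive_tool:
  commands:
    - [0,0,0.05,0,0,0,0.5]
    - [0,0,0.05,0,0,0,0.5]
    - [0,0,0,0,0,0,0.5]
    - [0,0,0,0,0,0,0.5]

```text
time_s: 12.08
tool_pos: [0.6046, -0.216, 0.0774]
tool_rot: [180.0, -0.0, 101.9]
force: [-2.3, 0.6, 5.2]
grip_width: 0.0592
```

Contact: 5 N upward at exactly the expected height. Releasing.

Call:
drive_tool:
  commands:
    - [0,0,0,0,0,0,0.72]
    - [0,0,0,0,0,0,0.76]
    - [0,0,0,0,0,0,0.8]
    - [0,0,0,0,0,0,0.9]
    - [0,0,0,0,0,0,0.95]
    - [0,0,0,0,0,0,0.95]
    - [0,0,0,0,0,0,0.95]

```text
time_s: 12.67
tool_pos: [0.6044, -0.216, 0.0766]
tool_rot: [-180.0, -0.0, 101.9]
force: [0.8, -0.4, -0.3]
grip_width: 0.081
```

Call:
drive_tool:
  commands:
    - [0,0,-0.4,0,0,0,0.95]
    - [0,0,-0.6,0,0,0,0.95]
    - [0,0,-1,0,0,0,0.95]
    - [0,0,-1.2,0,0,0,0.95]
    - [0,0,-1.5,0,0,0,0.95]
    - [0,0,-1.5,0,0,0,0.95]
    - [0,0,-1.5,0,0,0,0.95]
    - [0,0,-1.5,0,0,0,0.95]
    - [0,0,-1.5,0,0,0,0.95]
    - [0,0,-1,0,0,0,0.95]
    - [0,0,-0.6,0,0,0,0.95]
    - [0,0,0,0,0,0,0.95]

```text
time_s: 13.67
tool_pos: [0.6053, -0.2164, 0.2019]
tool_rot: [179.8, 0.1, 101.9]
force: [0.4, -0.9, 0.4]
grip_width: 0.0824
```

```bash
python3 - <<'E'
from h import *
w=env.read_camera("scene");cv2.imwrite("pics/s5.png",cv2.resize(w["img"][120:290,110:320],None,fx=3.5,fy=3.5))
E
```

```text
(no output)
```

View pics/s5.png

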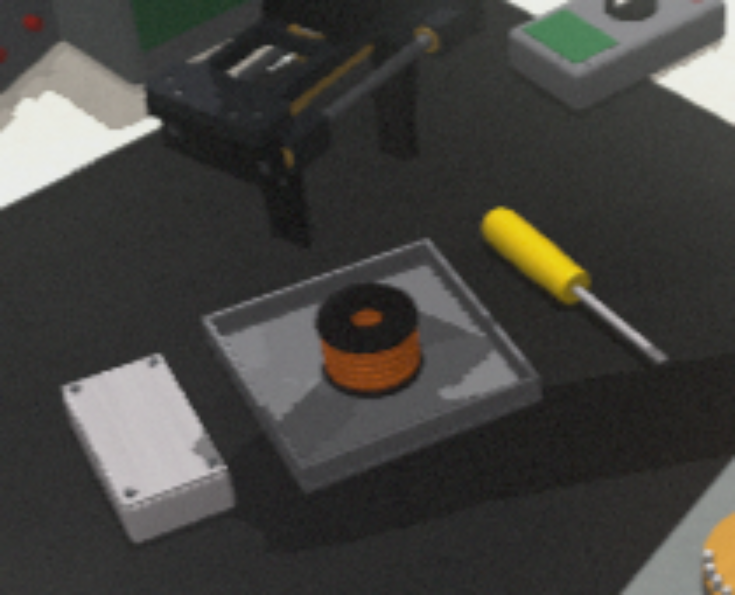

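The reel stands flat in the centre of the tray at crop (368,340) and is released. Now the knob.

Call:
drive_tool:
  commands:
    - [1.2,-0.25,0,0,0,0,1]
    - [2.2,-0.45,0,0,0,0,1]
    - [2.2,-0.45,0,0,0,0,1]
    - [2.2,-0.45,0,0,0,0,1]
    - [2.2,-0.45,0,0,0,0,1]
    - [2.2,-0.45,0,0,0,0,1]
    - [2.2,-0.45,0,0,0,0,1]
    - [2.2,-0.45,0,0,0,0,1]
    - [2.2,-0.45,0,0,0,0,1]
    - [2.2,-0.45,0,0,0,0,1]
    - [2.2,-0.45,0,0,0,0,1]
    - [2.2,-0.45,0,0,0,0,1]
    - [2.2,-0.45,0,0,0,0,1]
    - [2.2,-0.45,0,0,0,0,1]
    - [0.4,-0.25,0,0,0,0,1]
    - [0,0,0,0,0,0,1]

```text
time_s: 15.05
tool_pos: [0.4784, 0.0683, 0.1989]
tool_rot: [-179.9, -0.0, 102.1]
force: [-0.1, -0.4, 0.1]
grip_width: 0.0868
```

Call:
drive_tool:
  commands:
    - [0,0,0,0,0,6.6,1]
    - [0,0,0,0,0,6.6,1]
    - [0,0,0,0,0,6.6,1]
    - [0,0,0,0,0,6.6,1]
    - [0,0,0,0,0,6.6,1]
    - [0,0,0,0,0,6.6,1]
    - [0,0,0,0,0,6.6,1]
    - [0,0,0,0,0,6.6,1]
    - [0,0,0,0,0,6.6,1]
    - [0,0,0,0,0,6.6,1]
    - [0,0,0,0,0,0,1]
    - [0,0,0,0,0,0,1]
    - [0,0,0,0,0,0,1]

```text
time_s: 16.13
tool_pos: [0.4801, 0.0657, 0.1995]
tool_rot: [180.0, 0.0, 36.0]
force: [-0.2, 0.3, 0.1]
grip_width: 0.0872
```

```bash
python3 - <<'E'
from h import *
w=env.read_camera("wrist");im=w["img"]
o=env.get_obs();print(o["qpos"],o["tool_pos"],o["tool_rot"],proj(w,(.4812,.0655,.098)))
cv2.imwrite("pics/w6.png",im)
E
```

```text
[-36.9732   1.7961  26.6224 113.6181  -0.8759  64.7926 -64.0161] [0.4802 0.066  0.1996] [179.995    0.0179  35.9727] [319.132  272.2102]
```

View pics/w6.png

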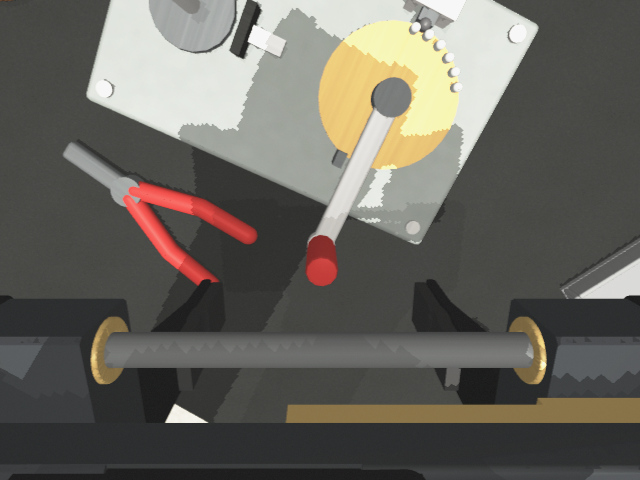

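```bash
python3 - <<'E'
from h import *
w=env.read_camera("wrist");im=w["img"]
hsv=cv2.cvtColor(im,cv2.COLOR_BGR2HSV);H,S,V=cv2.split(hsv)
m=((H<6)|(H>174))&(S>120)&(V>60);m[:225]=0;m[:,:290]=0;m[300:]=0;m[:,350:]=0
print(blobs(m,50))
ys,xs=np.nonzero(m[:]); 
for y in range(240,288,4): print(y,xs[ys==y].min(),xs[ys==y].max(), V[y,321])
for uv in((321,270.5),(322,270)): print(cast(w,uv,.098))
E
```

```text
[([306, 235, 32, 52, 1334], [321.3, 261.2])]
240 311 331 133
244 309 333 133
248 308 335 134
252 307 335 135
256 307 336 142
260 307 336 205
264 306 337 203
268 306 337 200
272 306 337 196
276 307 336 195
280 309 333 192
284 314 329 189
[0.4826 0.0655 0.098 ]
[0.4831 0.0652 0.098 ]
```

The wrist view shows the knob top at (321,271), 2 px from the prediction. I add a small correction and descend.

Call:
drive_tool:
  commands:
    - [0.13,0.13,0.4,0,0,0,1]
    - [0,0,0.8,0,0,0,1]
    - [0,0,1,0,0,0,1]
    - [0,0,1,0,0,0,1]
    - [0,0,1,0,0,0,1]
    - [0,0,1,0,0,0,1]
    - [0,0,0.8,0,0,0,1]
    - [0,0,0.6,0,0,0,1]
    - [0,0,0.3,0,0,0,1]
    - [0,0,0.1,0,0,0,1]
    - [0,0,0,0,0,0,1]
    - [0,0,0,0,0,0,1]

```text
time_s: 17.23
tool_pos: [0.4823, 0.0663, 0.1302]
tool_rot: [180.0, -0.1, 35.9]
force: [0.2, -0.1, 0.2]
grip_width: 0.087
```

Call:
drive_tool:
  commands:
    - [0,0,0,0,0,0,0.6]
    - [0,0,0,0,0,0,0.5]
    - [0,0,0,0,0,0,0.4]
    - [0,0,0,0,0,0,0.35]
    - [0,0,0,0,0,0,0.3]
    - [0,0,0,0,0,0,0.25]
    - [0,0,0,0,0,0,0.22]
    - [0,0,0,0,0,0,0.2]
    - [0,0,0,0,0,0,0.15]
    - [0,0,0,0,0,0,0.1]
    - [0,0,0,0,0,0,0.1]
    - [0,0,0,0,0,0,0.1]
    - [0,0,0,0,0,0,0.1]
    - [0,0,0,0,0,0,0.1]
  force: 40

```text
time_s: 18.4
tool_pos: [0.4824, 0.0656, 0.1298]
tool_rot: [179.9, -0.0, 35.9]
force: [2.1, -1.6, -0.4]
grip_width: 0.0175
```

```bash
python3 - <<'E'
from h import *
o=env.get_obs();print(o["tool_pos"],o["force"],o["wrist_torque"],o["grip_width"])
s=env.read_camera("scene");t=env.read_camera("top")
a=cv2.resize(s["img"][170:340,260:430],(600,600));b=cv2.resize(t["img"][210:340,260:370],None,fx=4,fy=4)
cv2.imwrite("pics/s7.png",a);cv2.imwrite("pics/t7.png",b)
E
```

```text
[0.4824 0.0656 0.1298] [ 2.1107 -1.6493 -0.3829] [-0.6404 -0.3232  0.0571] 0.017549579608718398
```

View pics/s7.png

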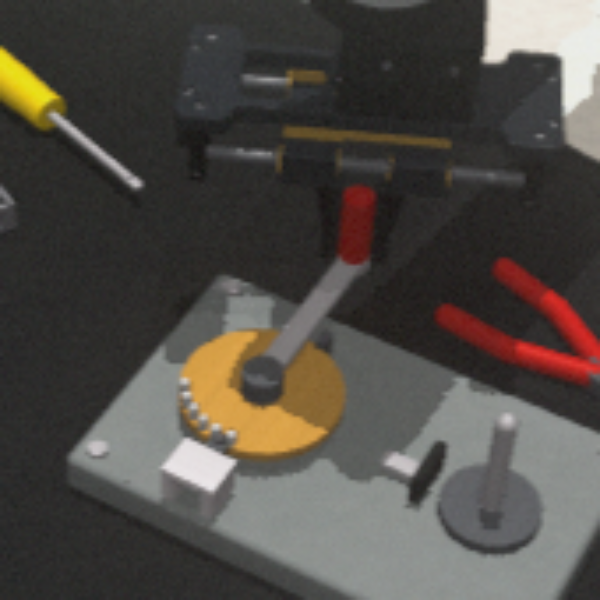

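View pics/t7.png

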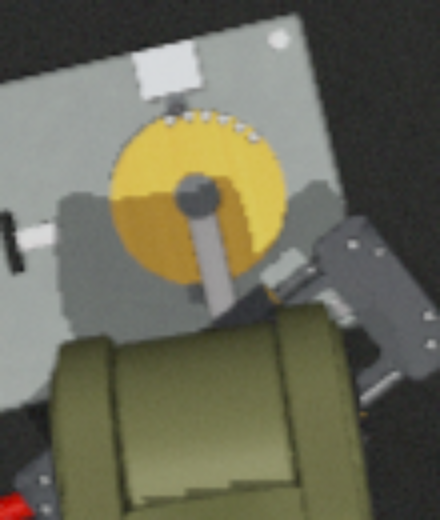

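Pinched: width 17.5 mm, with the lever still at rest against the scale. First arc segment to about 0.22 rad.

Call:
drive_tool:
  commands:
    - [-0.109,0.252,0,0,0,0,0.1]
    - [-0.102,0.255,0,0,0,0,0.1]
    - [-0.095,0.258,0,0,0,0,0.1]
    - [-0.088,0.26,0,0,0,0,0.1]
    - [0,0,0,0,0,0,0.1]
    - [0,0,0,0,0,0,0.1]
  force: 50

```text
time_s: 19.0
tool_pos: [0.4835, 0.061, 0.1298]
tool_rot: [-179.6, -0.1, 36.1]
force: [-0.7, 10.8, -0.1]
grip_width: 0.0167
```

Call:
drive_tool:
  commands:
    - [-0.081,0.263,0,0,0,0,0.1]
    - [-0.074,0.265,0,0,0,0,0.1]
    - [-0.067,0.267,0,0,0,0,0.1]
    - [-0.059,0.269,0,0,0,0,0.1]
    - [0,0,0,0,0,0,0.1]
    - [0,0,0,0,0,0,0.1]
    - [0,0,0,0,0,0,0.1]

```text
time_s: 19.58
tool_pos: [0.4874, 0.0492, 0.1297]
tool_rot: [-179.7, -0.0, 36.0]
force: [-3.3, 6.4, 1.7]
grip_width: 0.0169
```

```bash
cat >> h.py <<'E'
def lever():
    o=env.get_obs();p=o["tool_pos"][:2]-np.array([.4824,.0656]);a=np.radians(191.8)
    r=0.1*np.array([np.cos(a),np.sin(a)]);k=r+p
    th=np.arctan2(k[1],k[0])-np.arctan2(r[1],r[0]);th=(th+np.pi)%(2*np.pi)-np.pi
    rad=k/np.linalg.norm(k);tan=np.array([-rad[1],rad[0]])
    print("theta",th,"radius",np.linalg.norm(k),"Ftan",o["force"][:2]@tan,"Frad",o["force"][:2]@rad,o["tool_pos"],o["grip_width"],o["time_s"])
E
python3 -c "
from h import *
lever()"
```

```text
theta 0.17197511923194408 radius 0.09995374535953018 Ftan -7.184191129082965 Frad 0.6762349993778549 [0.4874 0.0492 0.1297] 0.016878101239382094 19.5833
```

Call:
drive_tool:
  commands:
    - [-0.04,0.196,0,0,0,0,0.1]
    - [-0.036,0.197,0,0,0,0,0.1]
    - [0,0,0,0,0,0,0.1]
    - [0,0,0,0,0,0,0.1]
    - [0,0,0,0,0,0,0.1]

```text
time_s: 20.0
tool_pos: [0.4889, 0.0455, 0.1297]
tool_rot: [-179.6, -0.0, 36.0]
force: [-2.4, 7.4, 2.2]
grip_width: 0.0169
```

```bash
python3 - <<'E'
from h import *
lever()
s=env.read_camera("scene");t=env.read_camera("top")
cv2.imwrite("pics/s8.png",cv2.resize(s["img"][200:330,270:400],(600,600),interpolation=cv2.INTER_CUBIC));cv2.imwrite("pics/t8.png",cv2.resize(t["img"][210:310,260:370],None,fx=6,fy=6,interpolation=cv2.INTER_CUBIC))
E
```

```text
theta 0.21127575390527076 radius 0.09996229970832195 Ftan -7.727403315060931 Frad -0.7879429447849222 [0.4889 0.0455 0.1297] 0.016938037196156004 20.0
```

View pics/s8.png

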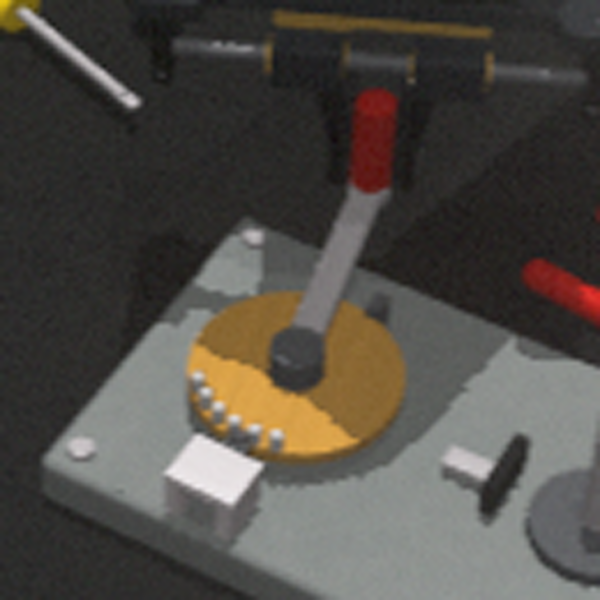

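View pics/t8.png

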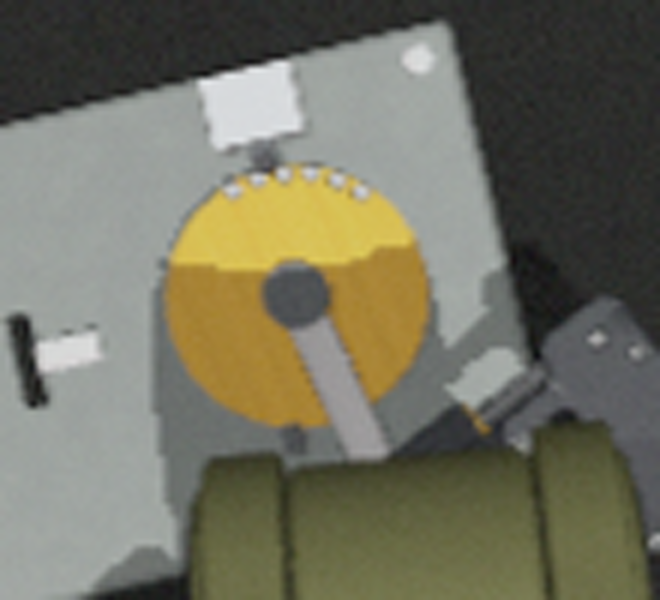

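The pawl now sits between pins 2 and 3; at rest it was between 1 and 2. So that is one click, and the tool displacement gives 0.211 rad. On to the second.

Call:
drive_tool:
  commands:
    - [-0.03,0.198,0,0,0,0,0.1]
    - [-0.026,0.198,0,0,0,0,0.1]
    - [-0.022,0.198,0,0,0,0,0.1]
    - [-0.018,0.199,0,0,0,0,0.1]
    - [-0.014,0.199,0,0,0,0,0.1]
    - [0,0,0,0,0,0,0.1]
    - [0,0,0,0,0,0,0.1]

```text
time_s: 20.68
tool_pos: [0.4928, 0.0377, 0.1296]
tool_rot: [-179.5, 0.1, 36.1]
force: [-6.8, 9.4, 6.1]
grip_width: 0.0167
```

Call:
drive_tool:
  commands:
    - [-0.01,0.2,0,0,0,0,0.1]
    - [-0.006,0.2,0,0,0,0,0.1]
    - [-0.002,0.2,0,0,0,0,0.1]
    - [0.002,0.2,0,0,0,0,0.1]
    - [0,0,0,0,0,0,0.1]
    - [0,0,0,0,0,0,0.1]

```text
time_s: 21.18
tool_pos: [0.4975, 0.0301, 0.1296]
tool_rot: [-179.6, 0.1, 36.0]
force: [-6.5, 6.5, 5.8]
grip_width: 0.0175
```

```bash
python3 - <<'E'
from h import *
lever()
E
```

```text
theta 0.3884292924959647 radius 0.09995699554857539 Ftan -9.028632511502735 Frad 1.6997112943971953 [0.4975 0.0301 0.1296] 0.01753046732883719 21.1833
```

Call:
drive_tool:
  commands:
    - [0.005,0.18,0,0,0,0,0.1]
    - [0.008,0.18,0,0,0,0,0.1]
    - [0.01,0.16,0,0,0,0,0.1]
    - [0,0,0,0,0,0,0.1]
    - [0,0,0,0,0,0,0.1]
    - [0,0,0,0,0,0,0.1]

```text
time_s: 21.68
tool_pos: [0.5006, 0.0258, 0.1296]
tool_rot: [-179.6, 0.1, 36.0]
force: [-6.5, 6.2, 6.9]
grip_width: 0.0168
```

```bash
python3 - <<'E'
from h import *
lever()
t=env.read_camera("top")
cv2.imwrite("pics/t9.png",cv2.resize(t["img"][210:310,260:370],None,fx=6,fy=6,interpolation=cv2.INTER_CUBIC))
E
```

```text
theta 0.44158568654066954 radius 0.09993849122618138 Ftan -8.861681128612005 Frad 1.4599530280013011 [0.5006 0.0258 0.1296] 0.016796142675328574 21.6833
```

View pics/t9.png

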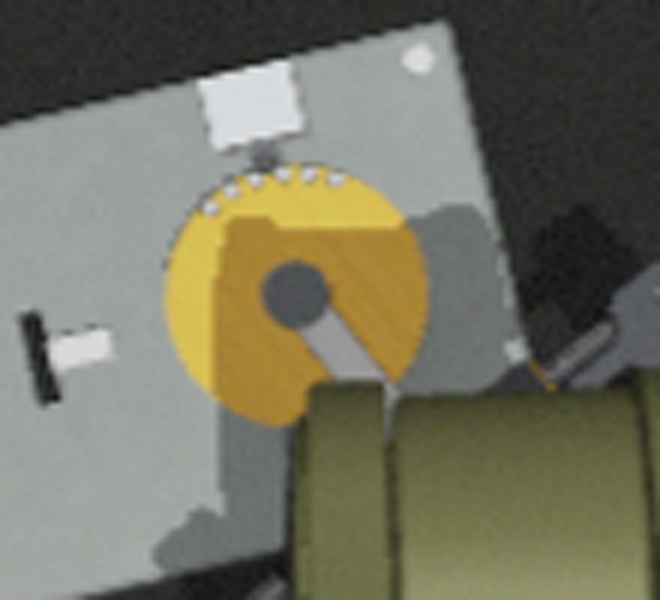

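Two clicks confirmed: pawl between pins 3 and 4, 0.442 rad. Third, carefully.

Call:
drive_tool:
  commands:
    - [0.016,0.199,0,0,0,0,0.1]
    - [0.02,0.199,0,0,0,0,0.1]
    - [0.024,0.199,0,0,0,0,0.1]
    - [0.028,0.198,0,0,0,0,0.1]
    - [0.032,0.197,0,0,0,0,0.1]
    - [0,0,0,0,0,0,0.1]
    - [0,0,0,0,0,0,0.1]
    - [0,0,0,0,0,0,0.1]

```text
time_s: 22.4
tool_pos: [0.5066, 0.0185, 0.1295]
tool_rot: [-179.5, 0.2, 36.0]
force: [-9.4, 6.7, 9.3]
grip_width: 0.0169
```

Call:
drive_tool:
  commands:
    - [0.036,0.197,0,0,0,0,0.1]
    - [0.039,0.196,0,0,0,0,0.1]
    - [0.043,0.195,0,0,0,0,0.1]
    - [0,0,0,0,0,0,0.1]
    - [0,0,0,0,0,0,0.1]
    - [0,0,0,0,0,0,0.1]

```text
time_s: 22.9
tool_pos: [0.5113, 0.0137, 0.1296]
tool_rot: [-179.5, 0.2, 36.0]
force: [-8.9, 4.6, 8.1]
grip_width: 0.0168
```

```bash
python3 - <<'E'
from h import *
lever()
E
```

```text
theta 0.6032828903608101 radius 0.09999119347302435 Ftan -9.629851671284566 Frad 2.8582960736013687 [0.5113 0.0137 0.1296] 0.016810004923416208 22.9
```

Call:
drive_tool:
  commands:
    - [0.042,0.185,0,0,0,0,0.1]
    - [0.044,0.184,0,0,0,0,0.1]
    - [0.035,0.145,0,0,0,0,0.1]
    - [0,0,0,0,0,0,0.1]
    - [0,0,0,0,0,0,0.1]
    - [0,0,0,0,0,0,0.1]
    - [0,0,0,0,0,0,0.1]

```text
time_s: 23.48
tool_pos: [0.5153, 0.01, 0.1295]
tool_rot: [-179.5, 0.2, 36.0]
force: [-8.6, 3.6, 8.3]
grip_width: 0.0168
```

```bash
python3 - <<'E'
from h import *
lever()
t=env.read_camera("top");s=env.read_camera("scene")
cv2.imwrite("pics/t10.png",cv2.resize(t["img"][210:310,260:370],None,fx=6,fy=6,interpolation=cv2.INTER_CUBIC))
cv2.imwrite("pics/s10.png",s["img"])
E
```

```text
theta 0.6574010675864161 radius 0.10004228824656995 Ftan -8.855694453651152 Frad 2.901393711689947 [0.5153 0.01   0.1295] 0.016764147563854827 23.4833
```

View pics/t10.png

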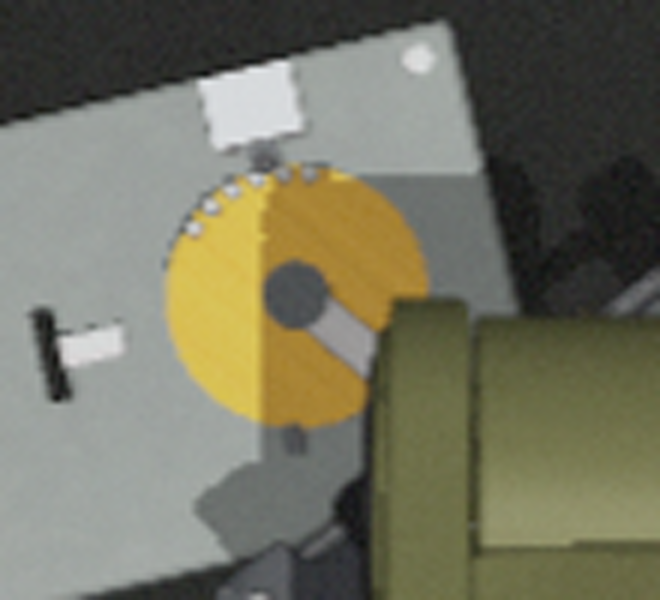

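View pics/s10.png

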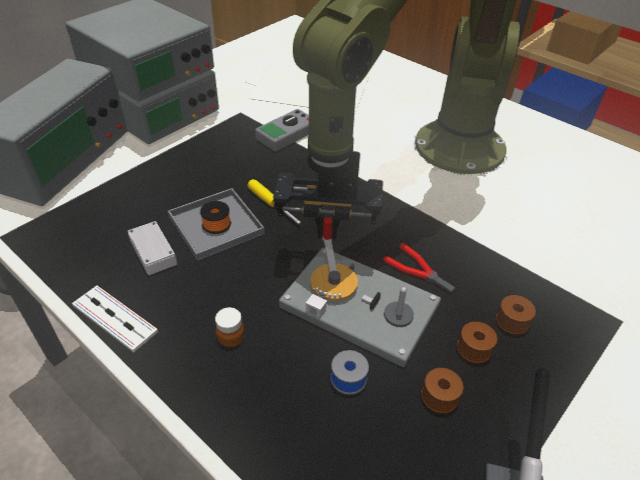

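Pawl now between pins 4 and 5, which is the third click. I measure the disc's rotation from the pins, rest versus now, and check stillness.

```bash
python3 - <<'E'
from h import *
t=env.read_camera("top")
def ang(img,n):
    c=np.array([.579,.0859]);A=[]
    pts=[]
    for d in np.arange(-60,100,.25):
        b=np.radians(11.8+d); best=0
        for rr in np.arange(.034,.043,.0005):
            p=proj(t,(c[0]+rr*np.cos(b),c[1]+rr*np.sin(b),.046))
            v=cv2.getRectSubPix(img[...,0],(1,1),(float(p[0]),float(p[1])))[0,0]; best=max(best,int(v))
        pts.append((d,best))
    a=np.array(pts);v=np.convolve(a[:,1],np.ones(9)/9,"same")
    from scipy.signal import find_peaks
    k,_=find_peaks(v,prominence=15);print(n,[(float(a[i,0]),int(v[i])) for i in k])
ang(cv2.imread("pics/top0.png"),"rest");ang(t["img"],"now")
lever()
print(env.get_obs()["joint_velocities"])
E
```

```text
rest [(-56.5, 195), (-44.0, 195), (-31.25, 198), (-19.0, 189), (-7.0, 190), (6.5, 191), (74.0, 132)]
now [(-35.0, 118), (-19.0, 142), (-7.0, 145), (5.75, 192), (18.0, 197), (30.5, 195), (43.0, 193), (77.25, 133)]
theta 0.657290986626041 radius 0.10003075249260564 Ftan -9.293048806210592 Frad 2.8308154446881053 [0.5153 0.01   0.1296] 0.01672790278958717 23.6333
[-0.0225  0.018   0.0108  0.0076  0.0161 -0.035  -0.0436]
```

Call:
drive_tool:
  commands:
    - [0,0,0,0,0,0,0.1]
    - [0,0,0,0,0,0,0.1]
    - [0,0,0,0,0,0,0.1]
    - [0,0,0,0,0,0,0.1]
    - [0,0,0,0,0,0,0.1]
    - [0,0,0,0,0,0,0.1]
    - [0,0,0,0,0,0,0.1]
    - [0,0,0,0,0,0,0.1]

```text
time_s: 24.3
tool_pos: [0.5153, 0.01, 0.1295]
tool_rot: [-179.5, 0.2, 36.0]
force: [-8.3, 4.3, 9.0]
grip_width: 0.0169
```

The pins give a mean rotation of 37.1° (0.647 rad) against 0.657 from the tool; the notch is at 0.66 (37.8°). I nudge 1.2 mm, well short of the next breakaway, so the lever is fully in the third notch.

Call:
drive_tool:
  commands:
    - [0.014,0.058,0,0,0,0,0.1]
    - [0.014,0.058,0,0,0,0,0.1]
    - [0,0,0,0,0,0,0.1]
    - [0,0,0,0,0,0,0.1]
    - [0,0,0,0,0,0,0.1]
    - [0,0,0,0,0,0,0.1]
    - [0,0,0,0,0,0,0.1]
    - [0,0,0,0,0,0,0.1]
    - [0,0,0,0,0,0,0.1]
    - [0,0,0,0,0,0,0.1]

```text
time_s: 25.13
tool_pos: [0.516, 0.0093, 0.1295]
tool_rot: [-179.5, 0.3, 36.0]
force: [-8.4, 4.6, 9.4]
grip_width: 0.0168
```

```bash
python3 - <<'E'
from h import *
from scipy.signal import find_peaks
t=env.read_camera("top")
def ang(img):
    c=np.array([.579,.0859]);D=np.arange(-60,60,.25);o=[]
    for d in D:
        b=np.radians(11.8+d)
        o.append(max(int(cv2.getRectSubPix(img[...,0],(1,1),tuple(map(float,proj(t,(c[0]+r*np.cos(b),c[1]+r*np.sin(b),.046)))))[0,0]) for r in np.arange(.034,.043,.0005)))
    v=np.convolve(o,np.ones(9)/9,"same");k,_=find_peaks(v,prominence=15);return D[k]
a=ang(cv2.imread("pics/top0.png"));b=ang(t["img"]);print(a,b,(b[-6:]-a[-6:]).mean())
for f in("t8","t9","t10"):
    im=t["img"].copy(); im[210:310,260:370]=cv2.resize(cv2.imread(f"pics/{f}.png"),(110,100),interpolation=cv2.INTER_AREA); print(f,ang(im))
lever();print(env.get_obs()["joint_velocities"])
E
```

```text
[-56.5  -44.   -31.25 -19.    -7.     6.5 ] [-31.5  -19.    -6.25   6.75  19.    30.75  43.5 ] 37.666666666666664
t8 [-45.5  -33.   -19.75  -7.75   5.    17.75]
t9 [-32.25 -19.25  -7.25   6.    18.25  30.5 ]
t10 [-35.25 -19.    -7.     5.75  18.    30.5   43.  ]
theta 0.6673811606561255 radius 0.10007061080940707 Ftan -9.923046023286428 Frad 2.908477499806529 [0.516  0.0093 0.1295] 0.017043188900785836 25.1833
[-0.0333  0.0425 -0.0223  0.0651  0.0237 -0.0706 -0.0251]
```

By pins it is 0.657 rad and by tool 0.667 rad, so it brackets 0.66. The lever is still and the push is steady at about 10 N. Handing in.

```bash
python3 -c "
from h import *
print(env.sign_off()); lever()"
```

```text
the job is handed in; nothing more can be done
None
the job is handed in; nothing more can be done
```

The job is handed in at 25 s of the 64 s allowed. No verdict was reported.

- **Reel:** I lifted the orange reel straight up off the spindle and lowered it in the tray until I felt light contact (about 5 N). It stood flat in the middle when I let go, and the picture taken after releasing shows it there.
- **Brake lever:** I pinched the red knob and swung it one click at a time. The top view shows the disc's pins moving past the pawl by one, two and then three. I finished still holding it, motionless, in the third notch, with about 10 N of push.
- **Other objects:** I touched nothing else. The final overview shows them where they were.

**Checks that disagreed slightly:**
- **Lever angle:** the pins gave 0.657 rad and the tool displacement 0.667 rad, against 0.66 for the third notch.
- **Push:** the sideways force was about 10 N, a little under the stated 11 N.
- **Upward force:** the tool also showed about 9 N upward while holding.
- **After hand-in:** I tried to read the state once more, but the interface refused, so the last check is from just before hand-in.

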